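# Dim the specimen lamp, unlock its arm and hold it at the red 60 mm line

## Robot

A 6-joint arm with a two-finger parallel gripper is mounted at the origin on a cart in front of the work surface, level with it; the furniture and walls round the work are solid. World frame = base frame: x ahead of the robot, y to its left, z up, the work surface at z = 0. Lengths are in m, angles in rad, forces in N, time in s.
With the tool pointing down it reaches from about 0.225 to 0.875 m from the base axis. Payload 3.4 kg.
Tool frame: the origin (TCP) lies between the finger pads; the fingertips stand 19 mm ahead of it and the grasp point (between the pads) is the TCP; z points along the fingers, y is the line along which they close (so a half turn about z gives the same grasp; the last joint's range is limited). The gripper opens to 85 mm and grips with 20 to 120 N. Pads are 22 mm wide; open, the fingers measure 114 mm over their backs; the gripper's body (76 mm by 85 mm) begins 54 mm behind the grasp point. The pads swing forward as they close: fully open they stand 13 mm farther back than shut.
Start: joints at [1.2, 0.276, 1.505, -0, 1.361, -0.121], TCP at [0.142, 0.557, 0.25] pointing down, gripper open.
Joint ranges: [-2.89, 2.89], [-0.75, 2.08], [0.22, 2.7], [-1.18, 4.32], [0.11, 2.71], [-2.7, 2.7]. Speed limits (rad/s): [2.57, 2.57, 3.14, 3.14, 3.14, 3.14].

## Interface

Orientations are given as a unit quaternion [w, x, y, z].
In Python, from rig import get_state, imaging, ticket gives the robot as it stands. The module is installed in compiled form; this text tells all that it offers.
- The arm moves only by the shell command python3 -m inch 'ROWS' [FORCE]. ROWS is JSON, a list of rows, each an object with "claw": the opening, from -1 (shut) to 1 (fully open); "travel": the shift along the world's x, y, z in units of 200 mm (1.0 is 200 mm), a list of three; "turn": the turn about the world's z in units of 180 degrees (1.0 is 180 degrees). A call has 1 to 5 rows; each row is the pose to reach, as a shift and turn from the pose commanded when the call began, turning the shorter way round; what a row does not reach only later rows make up. A row lasts 1/10 s, in which the tool goes at most 50 mm and 8.59 degrees, less where a joint would pass 70% of its speed; a pose out of reach is approached as far as the arm can. A call with a number of a shift or a turn outside -1 to 1 is refused whole. A call with a gripper value outside its range is refused whole. The fingers move at their own pace and stop on an object; FORCE is the grip in N (left out, the last holds). Time passes only in rows, so rows that repeat a pose let the fingers close. It gives the time, the measured TCP pose, the force, the opening and the grip force at its end, in the units of the state.
- get_state(): the state, without advancing time (a new reading comes with each control period).
- imaging.get_image(name): name is "scene" or "top"; returns the picture (400x640x3 uint8, red, green, blue); there is no depth.
- imaging.camera_params(name): a dict with "camera_matrix" (3x3 intrinsics, pixels), "k1" (the pictures are not rectified: a ray, as slopes to the right and down, at radius r is drawn at 1 + k1 r^2 times it, then the intrinsics apply), "cam_to_world" (4x4, takes a point from camera to world coordinates). Camera axes: x right, y down, z forward; pixel columns grow to the right and rows downward; lengths in m; the calibration is good to about 2 mm. A picture is of the moment at which its call begins. camera_params takes no time and is no camera call.
- ticket.sign_off(): hands the job in; it is judged then, once.
The state is a dict: "clock": time; "qpos": joint angles; "qd": joint speeds; "effort": joint torques, N m; "position": TCP position; "ee_rot": TCP orientation; "contact_force": force on the tool from outside, world axes, zero at the start; "moment": the same for the moment, N m; "width": finger opening in m; "gripper_force": force on a finger pad.
Only numpy, scipy, OpenCV 4.12 (cv2) and the standard library are available. Lean on these libraries where they do the work, as an engineer would, in place of code of your own. Each camera call takes 0.05 s, during which the arm holds its last target. There are 200 camera calls.

## Task

The specimen lamp was left too bright: with its arm still parked, first turn the dimmer lever down to the orange mark at 40 degrees. Then press in the red lock button in the side of the arm's grip and draw the telescoping arm out over the large petri dish until the red line on its inner tube, the 60 mm mark, is level with the face of the collar. A spring pulls the arm home when let go, so finish while holding the grip still there for the picture; leave the dish and everything else on the bench where they are.

Things in the scene. Friction and masses are not known exactly. Their poses are not given: they have to be found in the camera images.
- illuminator: Lamp stand, fixed: grey base plate 160x160 mm, 16 high, black dimmer box (top 42 mm above the bench) on its -x side, tube of 25 mm diameter along its +x side (axis 85 mm above the bench, at own x = +35 mm). Origin: centre of the underside; z up; own +y is the way the arm runs out, own -x the side towards the robot. Nothing on stand or arm is higher than 112 mm above the bench
- dimmer (a joint): Dimmer lever angle, rad: 0 = dim stop, 2.094 (120 deg) = full; starts above 1.3. Grows clockwise seen from above: at t the lever points from its pivot along 240 deg - t, counted counterclockwise from the stand's own +x. Black ticks every 10 deg on the dial, one broad orange mark at 40 deg = 0.698 rad. Friction 0.06 N m (1.5 N at the knob): stays where left
- dimmer_knob (a point): Centre of the black upright knob at the end of the dimmer lever: round, 15 mm diameter, from 51 to 81 mm above the bench, this point 68 mm above the bench and 45 mm from the pivot. The flat lever bar under it ends 50 mm above the bench; its white tip points at the dial
- dimmer_pivot (a point): Point on the dimmer lever's upright pivot axis, 68 mm above the bench
- lamp_arm (a joint): Extension of the telescoping arm, m: 0 = parked, 0.090 = end stop. Slides along the stand's own +y against a return spring (5 N parked, 6.5 N at 60 mm). A catch holds it parked, with 1 mm of play, until the lock button is pressed
- red_mark (a point): Centre of the 3 mm wide red ring, the 60 mm mark, on the axis of the 16 mm steel inner tube; hidden in the outer tube at first. The tube has black rings every 10 mm (0 and 50 broader); the one level with the collar's front face is the extension
- collar_face (a point): Point on the tube's axis in the front face of the dark collar at the end of the outer tube: the reading edge for the scale
- grip (a point): Point on the tube's axis in the middle of the black grip block on the arm, 85 mm above the bench; moves with the arm. Block: own x -13 to +13 mm from this point, own y -20 to +20, z -14 to +24. Free beneath. The collar is 32 mm away on the -y side, the white lamp head 29 mm on the +y side. Fingers from above, closing along own x, press the button by squeezing
- lock_button (a joint): Travel of the lock button, m: 0 = out, 0.006 = fully in. Spring: 2 N to start it, 5 N fully in. The arm is free while it is in by more than 4.5 mm; let go, it springs out, and the catch snaps in again when the arm has run home
- button_face (a point): Centre of the face of the red round lock button, 16 mm diameter, in the own -x side of the grip block, level with grip. Out, it stands 7 mm proud of the block (20 mm from grip); it is pressed along the stand's own +x and still stands 1 mm proud when fully in
- lamp_lens (a point): Centre of the glowing lens under the white lamp head (38 mm diameter), 48 mm along the stand's own +y from grip and 46 mm above the bench
- monitor_edge (a point): Lower left corner of the computer monitor's screen, a fixed obstacle to the right of the lamp: the screen runs from here 0.53 m to the right (to x = 0.70, y = -0.53), from 0.12 to 0.46 m above the bench, tilted by some 15 mm. Carry the gripper round in front of it
- dish: Clear large petri dish with the specimen, 68 mm diameter, 13 mm high, loose on the bench where the lamp head comes at 60 mm; origin at the centre of its underside. Must not be moved
- spare_dish: Clear small petri dish, 44 mm diameter, 13 mm high, loose; origin: centre of its underside. Leave alone
- vial: Small brown glass vial with black cap, 27 mm diameter, 62 mm high, loose; origin: centre of its underside. Leave alone
- rack: Orange tube rack with small tubes, 62x112x42 mm, loose; origin: centre of its underside. Leave alone
- saline: White bottle with blue cap, 56 mm diameter, 118 mm high, loose; origin: centre of its underside. Leave alone
- tape: Roll of black tape lying flat, 53 mm diameter, 19 mm high, loose; origin: centre of its underside. Leave alone
Things that resemble listed ones, but are neither listed nor needed, are in the scene too. Of the things like the dish, leave any that is black; of the rest the smaller one is meant.

How it is judged:
On the way, in this order (a step that is already met when the one before it is completed fails the run):
1. the dimmer lever is turned to the orange mark (40 deg, within 5 deg) while the arm is still parked (value of joint dimmer between 0.608 and 0.788 rad and value of joint lamp_arm below 0.005 m), for 0.3 s.
2. the lock button is pressed in while the arm is still parked (value of joint dimmer between 0.608 and 0.788 rad and value of joint lock_button above 0.004 m and value of joint lamp_arm below 0.008 m), for 0.05 s.
3. the arm is drawn out to 60 mm (within 4 mm) (value of joint lamp_arm between 0.056 and 0.064 m), for 0.3 s.
At the end, for the whole second after the job is handed in: The robot is still holding the arm with its fingers (more than 2 N), the arm stands still (under 5 mm/s) at 60 mm within 4 mm, the dimmer lever is at 40 deg within 5 deg, and the lamp is over the large dish (within 25 mm of its centre) (all of step 3 and value of joint dimmer between 0.608 and 0.788 rad and velocity of joint lamp_arm between -0.005 and 0.005 m/s and contact force between the fingers and lamp_arm above 2 N and horizontal distance between lamp_lens and dish below 0.025 m); the arm keeps its last pose, push and grip.
It fails at once if the arm is drawn out while the lamp is still too bright (lever more than 9 deg above the mark) (value of joint lamp_arm above 0.015 m and value of joint dimmer above 0.855 rad).
It fails at once if the large dish is moved more than 10 mm (distance of dish from where it was at the start of the episode above 0.01 m).
It fails at once if another thing on the bench is moved more than 30 mm (distance of any of spare_dish, vial, rack, saline, tape from where it was at the start of the episode above 0.03 m).
It also fails if it takes over 45 s, if anything falls off the work surface, if the arm or the gripper's body presses on something with over 40 N, if the wrist force passes 120 N, or if a joint passes its speed limit or range.

## Working session

There is one attempt and no reset: what is moved stays moved. The work goes in short steps, Python scripts to look and compute and a shell command to move; the robot and the scene stay as the last step left them, time stands still between calls to the robot, and variables do not carry over. Pictures are saved under pics/ and viewed, at most 10 in all, crops included, and the job is handed in when it is done.

```bash
mkdir -p pics
cat > h.py <<'E'
import numpy as np, cv2
from rig import get_state, imaging, ticket
def P(n):
    p=imaging.camera_params(n); return np.array(p["camera_matrix"]),p["k1"],np.array(p["cam_to_world"])
def shot(n,f=None):
    im=imaging.get_image(n)
    if f: cv2.imwrite('pics/'+f,im[:,:,::-1])
    return im
def ray(n,u,v):
    K,k1,T=P(n); d=np.array([k1,0,0,0,0.])
    x,y=cv2.undistortPoints(np.array([[[u,v]]],float),K,d)[0,0]
    return T[:3,3],T[:3,:3]@np.array([x,y,1])
def onz(n,u,v,z):
    o,d=ray(n,u,v); return o+d*(z-o[2])/d[2]
def px(n,p):
    K,k1,T=P(n); q=T[:3,:3].T@(np.array(p,float)-T[:3,3]); return cv2.projectPoints(q.reshape(1,1,3),np.zeros(3),np.zeros(3),K,np.array([k1,0,0,0,0.]))[0].ravel()
E
python3 - <<'E'
from h import *
for n in("scene","top"):
    shot(n,n+'0.png'); K,k,T=P(n); print(n,K.round(1).tolist(),k,T.round(3).tolist())
s=get_state();print({k:np.round(v,3).tolist() for k,v in s.items()})
E
```

```text
scene [[491.4, 0.0, 311.6], [0.0, 491.4, 199.9], [0.0, 0.0, 1.0]] -0.0533173352072868 [[0.902, -0.228, 0.365, 0.155], [-0.431, -0.499, 0.752, -0.739], [0.01, -0.836, -0.549, 0.733], [0.0, 0.0, 0.0, 1.0]]
top [[447.7, 0.0, 314.7], [0.0, 447.7, 204.4], [0.0, 0.0, 1.0]] 0.03348984679610657 [[-0.012, -0.995, 0.1, 0.498], [-1.0, 0.011, -0.005, 0.146], [0.003, -0.1, -0.995, 1.067], [0.0, 0.0, 0.0, 1.0]]
{'clock': 0.1, 'qpos': [1.2, 0.277, 1.506, -0.0, 1.361, -0.121], 'qd': [0.001, -0.0, -0.005, 0.0, -0.0, 0.001], 'effort': [0.001, -41.77, -24.64, -0.0, 0.006, 0.0], 'position': [0.142, 0.557, 0.25], 'ee_rot': [-0.0, 0.125, 0.992, -0.001], 'contact_force': [-0.07, 0.444, 0.145], 'moment': [0.021, 0.036, 0.016], 'gripper_force': 0.0, 'width': 0.086}
```

View pics/scene0.png

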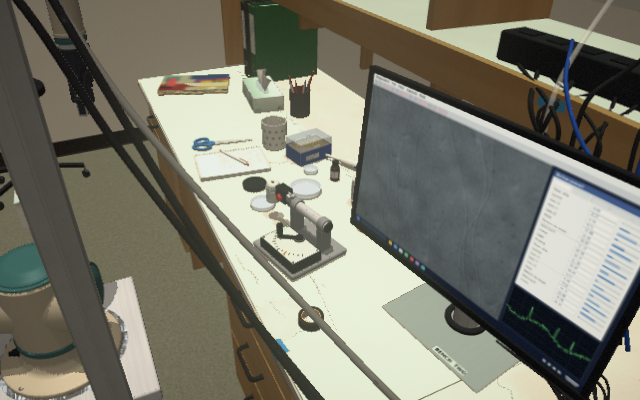

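View pics/top0.png

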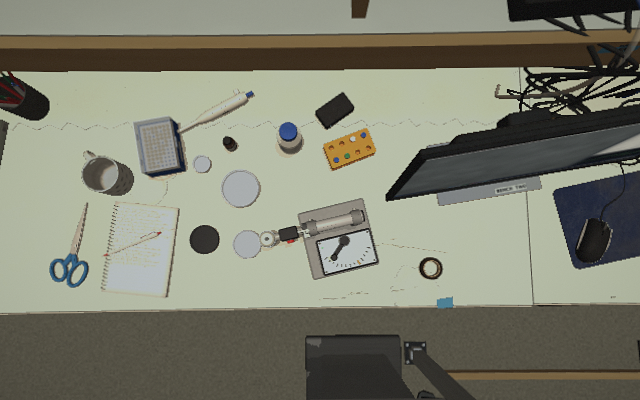

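The top view shows the stand near (338,238) and its arm running left, with the grip at (288,234) and the button on its lower side. The dish (28 px, about 67 mm) is at (247,244). The dimmer dial is near (346,251), and the monitor is to the right. I'll zoom in next.

Run:
```python
from h import *
im=cv2.imread('pics/top0.png')
c=im[190:290,225:390]; cv2.imwrite('pics/c1.png',cv2.resize(c,None,fx=4.8,fy=4.8,interpolation=cv2.INTER_CUBIC))
```

```text
(no output)
```

View pics/c1.png

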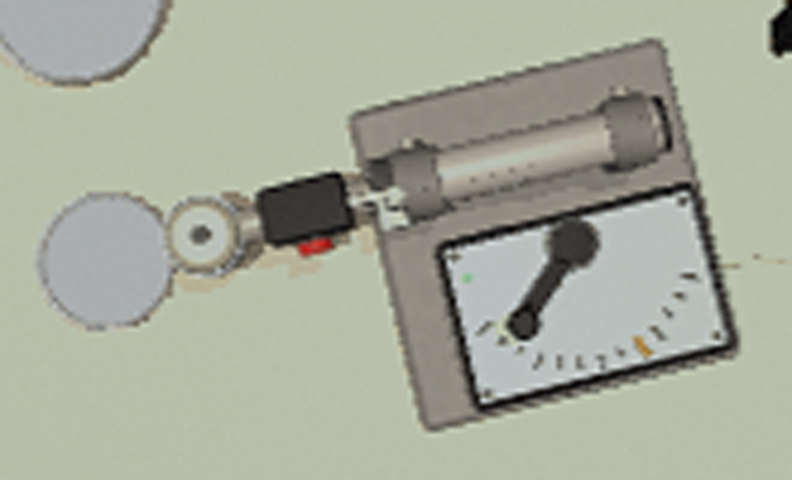

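```bash
cat >> h.py <<'E'
def C(X,Y,z): return onz("top",225+X/4.8-.4,190+Y/4.8-.4,z)
E
python3 - <<'E'
from h import *
TL,TR,BL=C(352,113,.016),C(660,40,.016),C(428,430,.016)
print('edges',np.linalg.norm(TL-TR),np.linalg.norm(TL-BL))
# own +y = TR->TL ; own +x = BL->TL
a=TL-TR; b=TL-BL; ay=np.arctan2(a[1],a[0])-np.pi/2; ax=np.arctan2(b[1],b[0]); yaw=(ay+ax)/2
print('yaw',np.degrees([ay,ax]))
ex=np.array([np.cos(yaw),np.sin(yaw),0]);ey=np.array([-ex[1],ex[0],0])
org=(TR+BL)/2;org[2]=0;print('org',org, 'from TL',TL-.08*ex-.08*ey)
def own(p): d=p-org; return (np.array([d@ex,d@ey])*1000).round(1)
K=C(523,324,.081);Pv=C(572,242,.055);O=C(643,347,.042)
for n,p in dict(knob=K,piv=Pv,orange=O,grip=C(305,208,.109),button=C(315,247,.085),lamphead=C(202,235,.1),dish=C(108,261,.013),collar=C(420,180,.1)).items(): print(n,p.round(4),own(p))
for n,p in dict(knob=K,orange=O).items():
    d=p-Pv; ang=np.degrees(np.arctan2(d@ey,d@ex))%360; print(n,ang,'t=',240-ang,np.linalg.norm(d[:2]))
E
```

```text
edges 0.1557645614135599 0.1580723766763199
yaw [12.72399358 12.97956908]
org [0.52349852 0.08701537 0.        ] from TL [0.52315989 0.08494659 0.016     ]
knob [0.4807 0.1014 0.081 ] [-38.5  23.6]
piv [0.5182 0.0766 0.055 ] [-7.4 -9. ]
orange [0.4686 0.0431 0.042 ] [-63.3 -30.6]
grip [0.5336 0.1989 0.109 ] [ 34.8 106.8]
button [0.5167 0.1958 0.085 ] [ 17.6 107.5]
lamphead [0.5224 0.2456 0.1   ] [ 34.2 154.9]
dish [0.5126 0.3004 0.013 ] [ 36.8 210.5]
collar [0.5459 0.1476 0.1   ] [35.4 54.1]
knob 133.66736348470508 t= 106.33263651529492 0.04496139057959592
orange 201.20789456629066 t= 38.79210543370934 0.059902275946121374
```

```bash
R='{"claw":1,"travel":[0.7,-0.95,0],"turn":0.152}'; python3 -m inch '[{"claw":1,"travel":[0.7,-0.95,0],"turn":0.152},{"claw":1,"travel":[0.7,-0.95,0],"turn":0.152},{"claw":1,"travel":[0.7,-0.95,0],"turn":0.152},{"claw":1,"travel":[0.7,-0.95,0],"turn":0.152},{"claw":1,"travel":[0.7,-0.95,0],"turn":0.152}]' 40
python3 -m inch '[{"claw":0,"travel":[0.7,-0.95,0],"turn":0},{"claw":0,"travel":[0.7,-0.95,0],"turn":0},{"claw":0,"travel":[0.7,-0.95,0],"turn":0},{"claw":0,"travel":[0.7,-0.95,0],"turn":0},{"claw":0,"travel":[0.7,-0.95,0],"turn":0}]'
python3 - <<'E'
from h import *
s=get_state();p=np.array(s['position']);q=s['ee_rot'];print(p.round(4),np.round(q,3),s['width'])
print('tool y deg',(2*np.degrees(np.arctan2(q[2],q[1]))-90))
yaw=np.radians(12.85);ex=np.array([np.cos(yaw),np.sin(yaw)]);ey=np.array([-ex[1],ex[0]]);piv=np.array([.5182,.0766])
pts=[]
for t in(106.3,90,80,70,60,50,40):
    a=np.radians(240-t); w=piv+.045*(np.cos(a)*ex+np.sin(a)*ey); pts.append(w); print(t,w.round(4),'to units from now',((w-p[:2])/.2).round(3),'from start',((w-pts[0])/.2).round(3))
E
```

```text
clock: 0.6
position: [0.2827, 0.3652, 0.25]
ee_rot: [-0.0, -0.114, 0.993, -0.0]
contact_force: [0.4, 0.8, -0.4]
width: 0.0854
gripper_force: 0.0
clock: 1.1
position: [0.4234, 0.1746, 0.2501]
ee_rot: [0.0, -0.113, 0.994, -0.0]
contact_force: [0.4, 1.3, 0.5]
width: 0.0426
gripper_force: 0.0
[0.4234 0.1746 0.2501] [ 0.    -0.113  0.994 -0.   ] 0.042568829832729124
tool y deg 102.9481013321282
106.3 [0.4807 0.1014] to units from now [ 0.286 -0.366] from start [0. 0.]
90 [0.4752 0.0899] to units from now [ 0.259 -0.424] from start [-0.027 -0.058]
80 [0.4735 0.0822] to units from now [ 0.251 -0.462] from start [-0.036 -0.096]
70 [0.4733 0.0744] to units from now [ 0.249 -0.501] from start [-0.037 -0.135]
60 [0.4743 0.0666] to units from now [ 0.255 -0.54 ] from start [-0.032 -0.174]
50 [0.4767 0.0591] to units from now [ 0.267 -0.577] from start [-0.02  -0.211]
40 [0.4804 0.0522] to units from now [ 0.285 -0.612] from start [-0.001 -0.246]
```

```bash
python3 -m inch '[{"claw":0,"travel":[0.286,-0.366,0],"turn":0},{"claw":0,"travel":[0.286,-0.366,0],"turn":0},{"claw":0,"travel":[0.286,-0.366,-0.25],"turn":0},{"claw":0,"travel":[0.286,-0.366,-0.5],"turn":0},{"claw":0,"travel":[0.286,-0.366,-0.65],"turn":0}]'
python3 -m inch '[{"claw":0,"travel":[0,0,-0.12],"turn":0},{"claw":0,"travel":[0,0,-0.235],"turn":0},{"claw":-0.5,"travel":[0,0,-0.235],"turn":0},{"claw":-1,"travel":[0,0,-0.235],"turn":0},{"claw":-1,"travel":[0,0,-0.235],"turn":0}]' 20
python3 -m inch '[{"claw":-1,"travel":[0,0,0],"turn":0},{"claw":-1,"travel":[0,0,0],"turn":0},{"claw":-1,"travel":[0,0,0],"turn":0}]' 20
python3 - <<'E'
from h import *
im=shot("top"); cv2.imwrite('pics/c2.png',cv2.resize(im[190:290,225:390,::-1],None,fx=4.8,fy=4.8,interpolation=cv2.INTER_CUBIC))
E
```

```text
clock: 1.6
position: [0.4771, 0.1031, 0.1169]
ee_rot: [-0.003, -0.113, 0.994, 0.0]
contact_force: [0.2, -0.1, 0.1]
width: 0.0428
gripper_force: 0.0
clock: 2.1
position: [0.4802, 0.1033, 0.0735]
ee_rot: [0.001, -0.114, 0.993, -0.001]
contact_force: [3.3, -3.1, -12.0]
width: 0.0139
gripper_force: 20.5
clock: 2.4
position: [0.4802, 0.1033, 0.0735]
ee_rot: [0.001, -0.114, 0.993, -0.001]
contact_force: [3.9, -4.1, -12.9]
width: 0.0136
gripper_force: 20.5
```

View pics/c2.png

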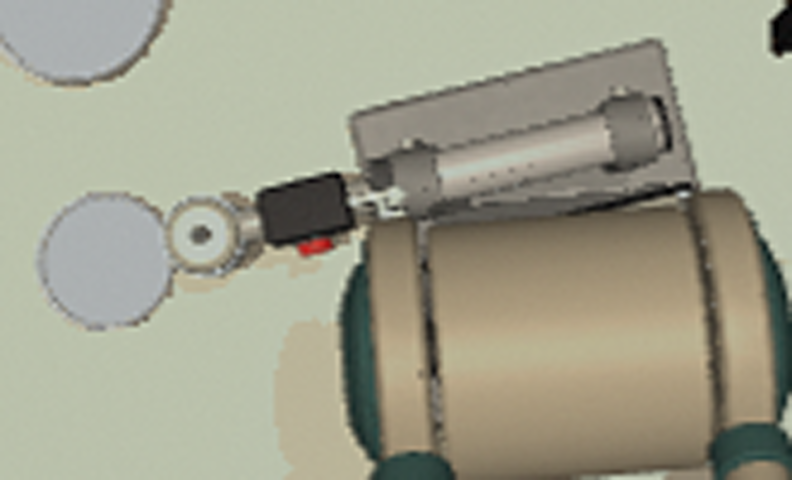

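The arm hides the dial in the top view, but the fingers stopped at 13.6 mm, so they hold the knob. I'll follow the arc now.

```bash
python3 -m inch '[{"claw":-1,"travel":[-0.015,-0.029,0],"turn":0},{"claw":-1,"travel":[-0.027,-0.058,0],"turn":0},{"claw":-1,"travel":[-0.032,-0.077,0],"turn":0},{"claw":-1,"travel":[-0.036,-0.096,0],"turn":0},{"claw":-1,"travel":[-0.037,-0.135,0],"turn":0}]'
python3 -m inch '[{"claw":-1,"travel":[0.005,-0.039,0],"turn":0},{"claw":-1,"travel":[0.017,-0.076,0],"turn":0},{"claw":-1,"travel":[0.036,-0.111,0],"turn":0},{"claw":-1,"travel":[0.036,-0.111,0],"turn":0},{"claw":-1,"travel":[0.036,-0.111,0],"turn":0}]'
python3 - <<'E'
from h import *
im=shot("scene")
u=px("scene",[.48,.06,.07]).astype(int); print(u)
c=im[u[1]-50:u[1]+50,u[0]-70:u[0]+70,::-1]; cv2.imwrite('pics/c3.png',cv2.resize(c,None,fx=5.5,fy=5.5,interpolation=cv2.INTER_CUBIC))
E
```

```text
clock: 2.95
position: [0.4666, 0.0796, 0.0734]
ee_rot: [-0.005, -0.113, 0.994, 0.003]
contact_force: [-8.4, 10.2, 0.4]
width: 0.0142
gripper_force: 23.8
clock: 3.45
position: [0.4733, 0.0547, 0.0734]
ee_rot: [-0.006, -0.114, 0.993, 0.001]
contact_force: [-7.2, -2.1, -0.7]
width: 0.0139
gripper_force: 19.5
[285 236]
```

View pics/c3.png

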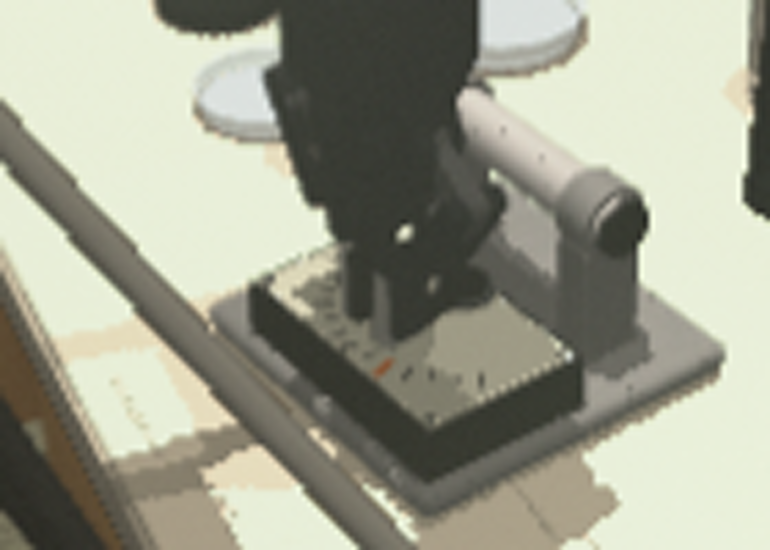

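```bash
python3 -m inch '[{"claw":-1,"travel":[-0.02,-0.01,0],"turn":0},{"claw":-1,"travel":[-0.02,-0.018,0],"turn":0},{"claw":-1,"travel":[-0.02,-0.018,0],"turn":0},{"claw":-0.4,"travel":[-0.02,-0.018,0],"turn":0},{"claw":-0.4,"travel":[-0.02,-0.018,0],"turn":0}]'
python3 -m inch '[{"claw":-0.4,"travel":[0,0,0.12],"turn":0},{"claw":-0.4,"travel":[0,0,0.35],"turn":0},{"claw":0,"travel":[-0.2,0.2,0.6],"turn":0},{"claw":0.3,"travel":[-0.4,0.5,0.6],"turn":0},{"claw":0.3,"travel":[-0.6,0.75,0.6],"turn":0}]'
python3 - <<'E'
from h import *
im=shot("top",'top3.png'); cv2.imwrite('pics/c4.png',cv2.resize(im[190:290,225:390,::-1],None,fx=4.8,fy=4.8,interpolation=cv2.INTER_CUBIC))
E
```

```text
clock: 4.0
position: [0.4764, 0.0509, 0.0746]
ee_rot: [0.002, -0.114, 0.994, -0.0]
contact_force: [0.1, 0.8, -0.4]
width: 0.0257
gripper_force: 0.0
clock: 4.5
position: [0.3906, 0.1578, 0.1922]
ee_rot: [0.004, -0.112, 0.994, 0.0]
contact_force: [0.3, 0.0, -0.9]
width: 0.0555
gripper_force: 0.0
```

View pics/c4.png

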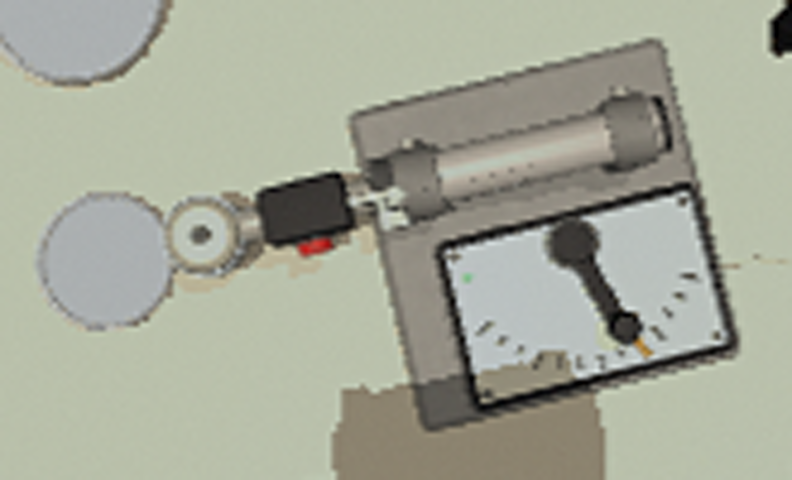

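The knob is now at crop (625,327) and the lever points just about at the orange mark. I'll compute the angle and the grip approach.

Run:
```python
from h import *
yaw=np.radians(12.85);ex=np.array([np.cos(yaw),np.sin(yaw),0]);ey=np.array([-ex[1],ex[0],0])
Pv=C(572,242,.055)
for K in(C(625,327,.081),C(643,347,.042)):
    d=K-Pv;a=np.degrees(np.arctan2(d@ey,d@ex))%360;print(240-a,np.linalg.norm(d[:2]))
# grip block from dark mask in top at z=.109, red button
im=cv2.imread('pics/top3.png')[:,:,::-1].astype(int)
m=((im.max(2)<75)).astype(np.uint8);m[:225]=0;m[245:]=0;m[:,:276]=0;m[:,300:]=0
n,l,st,c=cv2.connectedComponentsWithStats(m);i=1+np.argmax(st[1:,4]);r=cv2.minAreaRect(np.argwhere(l==i)[:,::-1].astype(np.float32));print(st[i],r)
g=onz("top",*r[0],.109);print('grip',g)
rm=((im[:,:,0]>140)&(im[:,:,1]<70)&(im[:,:,2]<70));v,u=np.argwhere(rm).mean(0);b=onz("top",u,v,.088);print(rm.sum(),'button',b,'grip from b',b+.0165*ex)
p=np.array(get_state()['position']);print(p,(g-p)/.2)
```

```text
44.05602400568395 0.044943363250686236
38.790324101288576 0.059902275946121374
[278 226  21  15 229] ((288.0000305175781, 233.50001525878906), (12.611852645874023, 19.16031265258789), 75.96376037597656)
grip [0.5324303  0.19920458 0.109     ]
19 button [0.51899295 0.26187904 0.088     ] grip from b [0.53507972 0.26554863 0.088     ]
[0.38363979 0.16302701 0.19155797] [ 0.74395253  0.18088787 -0.41278985]
```

The lever is at about 44°, too near the limit, so I'll re-grip and nudge it about 4 mm along the arc.

```bash
python3 -m inch '[{"claw":0,"travel":[0.25,-0.27,0],"turn":0},{"claw":0,"travel":[0.476,-0.54,0],"turn":0},{"claw":0,"travel":[0.476,-0.54,0],"turn":0},{"claw":0,"travel":[0.476,-0.54,-0.22],"turn":0},{"claw":0,"travel":[0.476,-0.54,-0.22],"turn":0}]'
python3 -m inch '[{"claw":0,"travel":[0,0,0],"turn":0}]'
```

```text
clock: 5.05
position: [0.482, 0.0476, 0.142]
ee_rot: [-0.004, -0.112, 0.994, 0.001]
contact_force: [-2.3, 0.5, -1.1]
width: 0.0425
gripper_force: 0.0
clock: 5.15
position: [0.4839, 0.0487, 0.1453]
ee_rot: [-0.001, -0.113, 0.994, 0.0]
contact_force: [0.2, 0.4, 0.3]
width: 0.0431
gripper_force: 0.0
```

```bash
python3 -m inch '[{"claw":0,"travel":[-0.025,0.031,-0.1],"turn":0},{"claw":0,"travel":[-0.025,0.031,-0.25],"turn":0},{"claw":0,"travel":[-0.025,0.031,-0.36],"turn":0},{"claw":0,"travel":[-0.025,0.031,-0.36],"turn":0},{"claw":0,"travel":[-0.025,0.031,-0.36],"turn":0}]'
python3 -m inch '[{"claw":-1,"travel":[0,0,0],"turn":0},{"claw":-1,"travel":[0,0,0],"turn":0},{"claw":-1,"travel":[0,0,0],"turn":0},{"claw":-1,"travel":[0,0,0],"turn":0}]' 30
```

```text
clock: 5.65
position: [0.4804, 0.0556, 0.0748]
ee_rot: [0.001, -0.114, 0.993, -0.0]
contact_force: [0.2, 0.1, 0.9]
width: 0.043
gripper_force: 0.0
clock: 6.05
position: [0.4806, 0.055, 0.0748]
ee_rot: [0.002, -0.114, 0.994, -0.0]
contact_force: [-1.0, -0.4, 6.9]
width: 0.0134
gripper_force: 29.4
```

```bash
python3 -m inch '[{"claw":-1,"travel":[0.006,-0.01,0],"turn":0},{"claw":-1,"travel":[0.012,-0.02,0],"turn":0},{"claw":-1,"travel":[0.012,-0.02,0],"turn":0},{"claw":-1,"travel":[0.012,-0.02,0],"turn":0}]'
```

```text
clock: 6.45
position: [0.4818, 0.0524, 0.0747]
ee_rot: [0.0, -0.113, 0.994, 0.001]
contact_force: [-3.1, 5.0, 9.4]
width: 0.0135
gripper_force: 30.1
```

```bash
python3 -m inch '[{"claw":-0.3,"travel":[-0.005,0.007,0],"turn":0},{"claw":-0.3,"travel":[-0.005,0.007,0],"turn":0},{"claw":-0.3,"travel":[-0.005,0.007,0.15],"turn":0},{"claw":-0.3,"travel":[-0.005,0.007,0.4],"turn":0},{"claw":0.2,"travel":[-0.005,0.1,0.62],"turn":0}]'
python3 -m inch '[{"claw":1,"travel":[0,0.2,0],"turn":-0.24},{"claw":1,"travel":[0,0.4,0],"turn":-0.24},{"claw":1,"travel":[0.1,0.6,0],"turn":-0.24},{"claw":1,"travel":[0.25,0.64,0],"turn":-0.24},{"claw":1,"travel":[0.25,0.64,0],"turn":-0.24}]'
python3 -m inch '[{"claw":1,"travel":[0,0,0],"turn":-0.26},{"claw":1,"travel":[0,0,0],"turn":-0.26},{"claw":1,"travel":[0,0,0],"turn":-0.26},{"claw":1,"travel":[0,0,0],"turn":-0.26},{"claw":1,"travel":[0,0,0],"turn":-0.26}]'
python3 -m inch '[{"claw":1,"travel":[0,0,0],"turn":0},{"claw":1,"travel":[0,0,0],"turn":0},{"claw":1,"travel":[0,0,0],"turn":0}]'
python3 - <<'E'
from h import *
s=get_state();p=np.array(s['position']);q=s['ee_rot'];print(p,(2*np.degrees(np.arctan2(q[2],q[1]))-90)%180, s['qpos'],(np.array([.5335,.1987,.085])-p)/.2)
im=shot("top"); cv2.imwrite('pics/c5.png',cv2.resize(im[190:290,225:390,::-1],None,fx=4.8,fy=4.8,interpolation=cv2.INTER_CUBIC))
E
```

```text
clock: 6.95
position: [0.481, 0.0698, 0.1987]
ee_rot: [-0.0, -0.112, 0.994, -0.001]
contact_force: [0.8, 1.0, 0.1]
width: 0.0434
gripper_force: 0.0
clock: 7.45
position: [0.5347, 0.2012, 0.1971]
ee_rot: [0.002, 0.25, 0.968, 0.001]
contact_force: [-1.1, -0.7, 0.5]
width: 0.0855
gripper_force: 0.0
clock: 7.95
position: [0.5309, 0.1989, 0.197]
ee_rot: [0.0, 0.589, 0.808, -0.0]
contact_force: [1.0, 0.6, 0.0]
width: 0.0856
gripper_force: 0.0
clock: 8.25
position: [0.5309, 0.199, 0.1972]
ee_rot: [0.0, 0.585, 0.811, -0.0]
contact_force: [0.0, 0.9, 0.3]
width: 0.0852
gripper_force: 0.0
[0.53088782 0.19902563 0.1971511 ] 18.37276329677624 [ 2.36012583e-01  2.98456740e-01  1.60872609e+00 -8.57774587e-05
  1.23445123e+00 -8.46243181e-02] [ 0.01306088 -0.00162817 -0.56075549]
```

View pics/c5.png

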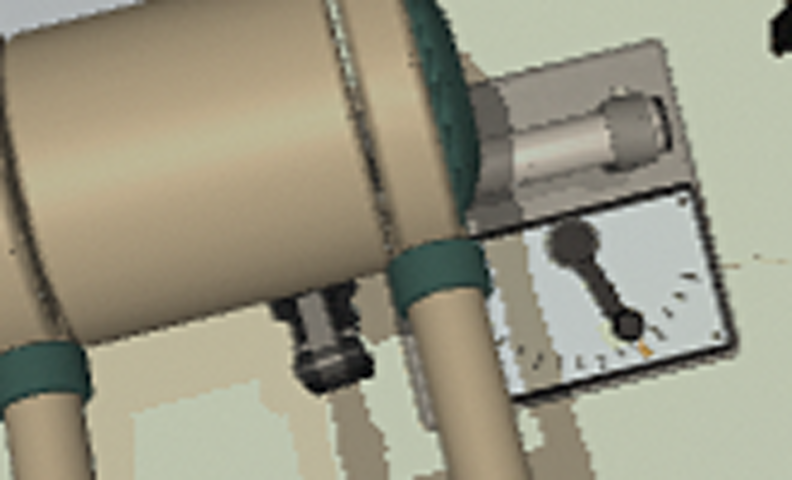

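The knob is now at (628,324), about 41–42°, which is well within tolerance. Next I'll align the remaining −5.5°, descend and check.

```bash
python3 -m inch '[{"claw":1,"travel":[0.01,-0.001,0],"turn":-0.031},{"claw":1,"travel":[0.01,-0.001,-0.15],"turn":-0.031},{"claw":1,"travel":[0.01,-0.001,-0.3],"turn":-0.031},{"claw":1,"travel":[0.01,-0.001,-0.45],"turn":-0.031},{"claw":1,"travel":[0.01,-0.001,-0.56],"turn":-0.031}]' 20
python3 -m inch '[{"claw":0.2,"travel":[0,0,0],"turn":0},{"claw":0.2,"travel":[0,0,0],"turn":0},{"claw":0.2,"travel":[0,0,0],"turn":0}]'
python3 - <<'E'
from h import *
s=get_state();q=s['ee_rot'];print((2*np.degrees(np.arctan2(q[2],q[1]))-90)%180)
im=shot("scene")
u=px("scene",[.53,.19,.085]).astype(int); print(u)
c=im[u[1]-50:u[1]+50,u[0]-70:u[0]+70,::-1]; cv2.imwrite('pics/c6.png',cv2.resize(c,None,fx=5.5,fy=5.5,interpolation=cv2.INTER_CUBIC))
E
```

```text
clock: 8.8
position: [0.5321, 0.1987, 0.0835]
ee_rot: [-0.001, 0.624, 0.781, -0.001]
contact_force: [0.2, -0.0, 0.2]
width: 0.086
gripper_force: 0.0
clock: 9.1
position: [0.5341, 0.1992, 0.0867]
ee_rot: [0.001, 0.625, 0.781, 0.001]
contact_force: [-0.3, 0.3, 0.6]
width: 0.0515
gripper_force: 0.0
12.70284000857275
[283 196]
```

View pics/c6.png

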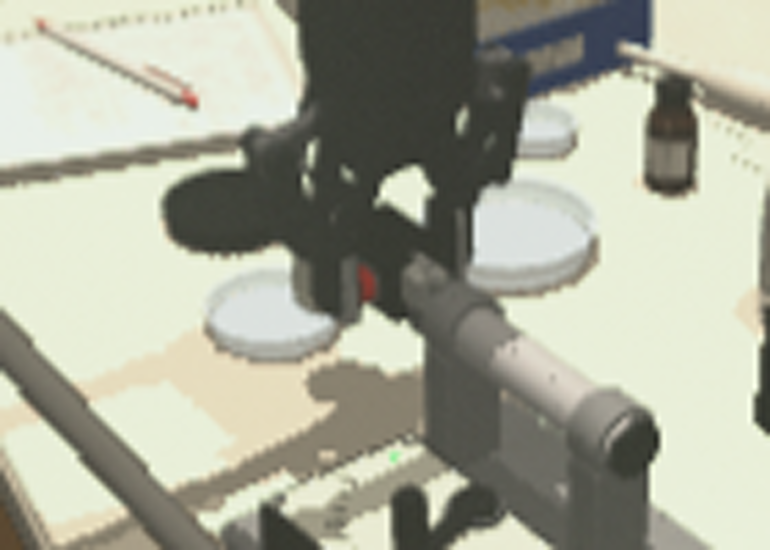

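The fingers straddle the grip, with the red button (crop 365,283) between the left pad and the block. I'll close at 60 N.

```bash
python3 -m inch '[{"claw":-1,"travel":[0,0,0],"turn":0},{"claw":-1,"travel":[0,0,0],"turn":0},{"claw":-1,"travel":[0,0,0],"turn":0},{"claw":-1,"travel":[0,0,0],"turn":0},{"claw":-1,"travel":[0,0,0],"turn":0}]' 60
python3 -m inch '[{"claw":-1,"travel":[0,0,0],"turn":0},{"claw":-1,"travel":[0,0,0],"turn":0}]'
```

```text
clock: 9.65
position: [0.5328, 0.1989, 0.0865]
ee_rot: [0.0, 0.624, 0.781, 0.0]
contact_force: [-1.4, -0.2, 5.6]
width: 0.0253
gripper_force: 64.0
clock: 9.85
position: [0.5328, 0.1989, 0.0865]
ee_rot: [0.0, 0.624, 0.781, 0.0]
contact_force: [-1.4, -0.5, 6.6]
width: 0.0258
gripper_force: 64.0
```

The opening of 25.5 mm fits a fully pressed button (readings run about 1.4 mm low). Now I'll draw the arm out.

```bash
python3 -m inch '[{"claw":-1,"travel":[-0.011,0.049,0],"turn":0},{"claw":-1,"travel":[-0.022,0.097,0],"turn":0},{"claw":-1,"travel":[-0.033,0.146,0],"turn":0},{"claw":-1,"travel":[-0.045,0.195,0],"turn":0},{"claw":-1,"travel":[-0.056,0.244,0],"turn":0}]'
python3 -m inch '[{"claw":-1,"travel":[-0.007,0.03,0],"turn":0},{"claw":-1,"travel":[-0.011,0.049,0],"turn":0},{"claw":-1,"travel":[-0.011,0.049,0],"turn":0},{"claw":-1,"travel":[-0.011,0.049,0],"turn":0},{"claw":-1,"travel":[-0.011,0.049,0],"turn":0}]'
```

```text
clock: 10.35
position: [0.5219, 0.2458, 0.0865]
ee_rot: [0.002, 0.624, 0.781, -0.001]
contact_force: [-0.6, -7.1, 6.1]
width: 0.0251
gripper_force: 64.0
clock: 10.85
position: [0.5196, 0.2557, 0.0865]
ee_rot: [0.001, 0.624, 0.781, -0.001]
contact_force: [0.3, -6.1, 6.4]
width: 0.0256
gripper_force: 64.1
```

```bash
python3 -m inch '[{"claw":-1,"travel":[-0.002,0.008,0],"turn":0},{"claw":-1,"travel":[-0.002,0.008,0],"turn":0},{"claw":-1,"travel":[-0.002,0.008,0],"turn":0},{"claw":-1,"travel":[-0.002,0.008,0],"turn":0},{"claw":-1,"travel":[-0.002,0.008,0],"turn":0}]'
python3 - <<'E'
from h import *
a=shot("scene");b=shot("top")
u=px("scene",[.535,.18,.085]).astype(int)
c=a[u[1]-35:u[1]+35,u[0]-45:u[0]+45,::-1]; A=cv2.resize(c,(780,607))[:298*2]
v=px("top",[.535,.18,.085]).astype(int);print(u,v)
c=b[v[1]-30:v[1]+60,v[0]-55:v[0]+75,::-1]
A=cv2.resize(A,(395,300),interpolation=cv2.INTER_AREA);B=cv2.resize(c,(395,300),interpolation=cv2.INTER_CUBIC)
cv2.imwrite('pics/c7.png',cv2.resize(np.hstack([A,B]),(790,300)))
# top row full-res scene
E
```

```text
clock: 11.35
position: [0.5192, 0.2572, 0.0864]
ee_rot: [0.001, 0.624, 0.781, -0.001]
contact_force: [-0.4, -6.2, 6.0]
width: 0.0256
gripper_force: 64.1
[286 198] [297 232]
```

View pics/c7.png

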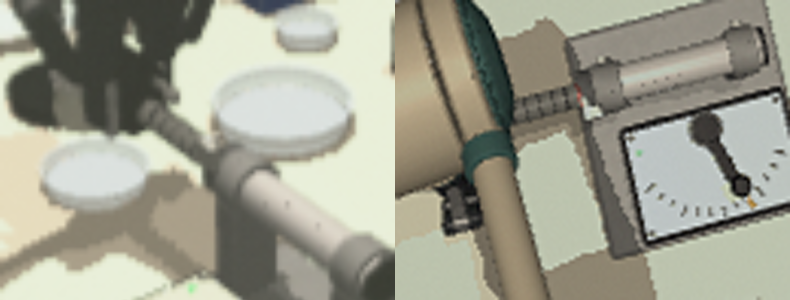

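The red ring shows right at the collar face (right half, about 580,92), the TCP has shifted 59.9 mm, the lever is on the orange mark, and the dish hasn't moved. I'll hand it in.

```bash
python3 -c "
from rig import ticket
print(ticket.sign_off())"
```

```text
the job is handed in; nothing more can be done
None
```

I turned the dimmer to the orange mark (about 41° by my measurement), then pressed the lock button and drew the arm out to 60 mm, with the red line level with the collar, and handed the job in with the grip held still there; no verdict came back.

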